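# Free the seized plunger of a pellet die

## Robot

A 6-joint arm with a two-finger parallel gripper is mounted at the origin on the work surface; the furniture and walls round the work are solid. World frame = base frame: x ahead of the robot, y to its left, z up, the work surface at z = 0. Lengths are in m, angles in rad, forces in N, time in s.
With the tool pointing down it reaches from about 0.325 to 0.75 m from the base axis. Payload 7.6 kg.
Tool frame: the origin (TCP) lies at the very end of the fingers, on their centre line; the grasp point (between the pads) lies 19 mm behind it; z points along the fingers, y is the line along which they close (so a half turn about z gives the same grasp; the last joint's range is limited). The gripper opens to 85 mm and grips with 20 to 120 N. Pads are 22 mm wide; open, the fingers measure 114 mm over their backs; the gripper's body (76 mm by 85 mm) begins 54 mm behind the grasp point. The pads swing forward as they close: fully open they stand 13 mm farther back than shut.
Start: joints at [-1.205, 0.052, 1.401, -0, 1.689, -0.07], TCP at [0.222, -0.476, 0.231] pointing down, gripper open.
Joint ranges: [-2.9, 2.9], [-0.91, 2.17], [0.12, 2.37], [-1.06, 4.2], [0.26, 2.73], [-2.93, 2.93]. Speed limits (rad/s): [2.57, 2.57, 3.01, 3.14, 3.14, 3.14].

## Interface

Orientations are given as [roll, pitch, yaw] about the fixed x, y, z axes, in that order (R = Rz(yaw) Ry(pitch) Rx(roll)).
In Python, from cell import state, capture, camera_info, hand_in, spot_in, masks_of, tip_of gives the robot as it stands. The module is installed in compiled form; this text tells all that it offers.
- The arm moves only by the tool apply_moves, never from a script. Its argument "steps" is a list of rows, each a list of 5 numbers: the opening, from -1 (shut) to 1 (fully open), then the shift along the tool's x, y, z normalised to -1 to 1, where 1 is 0.12 m, then the turn about the tool's z normalised to -1 to 1, where 1 is 0.15 rad. A call has 1 to 8 rows; each row shifts and turns the commanded pose from where the row before left it, along the tool's axes as they then stand; what a row does not reach is not made up. A row lasts 1/10 s, in which the tool goes at most 50 mm and 8.59 degrees, less where a joint would pass 70% of its speed; a pose out of reach is approached as far as the arm can. A call with a number of a shift or a turn outside -1 to 1 is refused whole. A call with a gripper value outside its range is refused whole. The fingers move at their own pace and stop on an object; "grip_force" is the grip in N (left out, the last holds). Time passes only in rows, so rows that do not move let the fingers close. It gives the time, the measured TCP pose, the force, the opening and the grip force at its end, in the units of the state.
- state(): the state, without advancing time (a new reading comes with each control period).
- capture(name): name is "scene" or "side" or "wrist"; returns (picture, depth): 400x640x3 uint8, red, green, blue; 400x640 float32, m along the optical axis (not along the pixel's ray), 0 where there is no reading.
- camera_info(name): a dict with "fx", "fy", "cx", "cy" (pixels), "R" (3x3) and "t" (3): a world point X has camera coordinates R X + t. Camera axes: x right, y down, z forward; pixel columns grow to the right and rows downward; lengths in m; the calibration is good to about 2 mm. A picture is of the moment at which its call begins: read the wrist's pose just before it. camera_info takes no time and is no camera call; for the wrist camera it gives the pose at the moment of the call.
- hand_in(): hands the job in; it is judged then, once.
Trained networks look in the newest picture that a camera, given by its name, has taken for a name from the list of things; names that differ only in an ending like _2 or _b are one class to them, and where a whole thing is asked for, a point or a joint stands for the part that bears it (a point fixed in the world has none). Each returns a list of dicts, best first, with "conf" (0 to 1); they miss things now and then, are a little off and sometimes report something else, mostly with a low value. They report only what shows in the picture. A call takes as long as a camera call. They do not tell look-alikes from the thing itself.
- spot_in(camera, name): "rect" ([left, top, right, bottom] in pixels, round what is visible of it).
- masks_of(camera, name): "region" (400x640 bool, what is visible of it) and "rect" ([left, top, right, bottom] in pixels, round what is visible of it).
- tip_of(camera, name): "point" ([column, row] in pixels: a listed point, or the origin of a listed thing).
The state is a dict: "time": time; "q": joint angles; "qvel": joint speeds; "joint_efforts": joint torques, N m; "position": TCP position; "ee_rot": TCP orientation; "ft_force": force on the tool from outside, world axes, zero at the start; "moment": the same for the moment, N m; "gripper_width": opening from 0.0 (shut) to 1.0 (fully open); "gripper_force": force on a finger pad.
Only numpy, scipy, OpenCV 4.12 (cv2) and the standard library are available. Lean on these libraries where they do the work, as an engineer would, in place of code of your own. Each camera call takes 0.05 s, during which the arm holds its last target. There are 200 camera calls.

## Task

The plunger of the pellet die has seized in its barrel, and the barrel is held down by nothing but its own weight. Work the plunger out by its knurled head, twisting it to and fro as you draw it up, so that the barrel is never pulled up out of the square seat of its stand. Then lower the plunger gently, nose down, into the empty glass beaker and let it go there, leaving the beaker standing about where it is, the barrel seated and the two bottles beside the work undisturbed.

Things in the scene. Friction and masses are not known exactly. Their poses are not given: they have to be found in the camera images.
- plunger: Steel plunger, 128 mm long, 0.10 to 0.15 kg. Origin: centre of the underside of its nose; z up its axis to the head. Nose 13 mm in diameter, 32 mm long; then a 10 mm shank; then a round knurled black head, 29 mm in diameter, from 102 to 128 mm above the origin. It starts upright in the bore, any yaw, nose 1 to 7 mm above the barrel's underside, 19 mm or more of bare shank between barrel and head.
- barrel: Polished steel barrel, loose, 0.65 to 0.8 kg: square foot 59 x 59 x 12 mm, round body 43 mm in diameter, 84 mm high in all, 14 mm bore right through, small brass nipple low on its -x side. Origin: centre of its underside; z up along the bore. It stands in the seat with 0.5 mm of play each side, which keeps it from turning but does not hold it down.
- die_stand: Dark grey anodised stand, 120 x 100 mm plate 12 mm thick, fixed to the bench, with a square seat 60 mm wide inside four lips. Origin at the centre of its underside; the seat's floor is 12 mm above the origin and its lips rise 4 mm above that floor.
- beaker: Empty glass beaker, 71 mm in diameter, 92 mm high, loose, 0.09 kg. Origin at the centre of its underside; open at the top, about 56 mm clear inside, floor 2 mm thick. The plunger stands or leans in it with its head above the rim.
- amber_bottle: Brown glass bottle with a black cap, 60 mm in diameter, 102 mm high, loose. Origin at the centre of its underside. Bystander.
- white_bottle: Clear bottle with a blue cap, 56 mm in diameter, 95 mm high, loose. Origin at the centre of its underside. Bystander.
- head_grip (a point): Middle of the plunger's knurled head, on its axis 115 mm above the plunger's origin: the place to grip it, from above, at any yaw.
- bore_top (a point): Centre of the mouth of the bore, at the barrel's top. What holds the nose is cake in patches 16 to 28 mm above the barrel's underside, at other heights each time and not to be seen. Its dry friction (15 to 24 N, more than the barrel weighs) yields to the pull only while the nose turns, at some 2 mm of rise per 1.4 rad either way. Above the cake the plunger slides freely.
Mind the look-alikes: they are no part of the job. Leave any green or purple look-alike of the beaker alone.

How it is judged:
On the way:
1. the plunger is drawn clear of the top of the barrel, the barrel still in its seat (z of plunger in the frame of barrel above 0.084 m and z of barrel in the frame of die_stand below 0.014 m), for 0.1 s.
At the end, for the whole second after the job is handed in: The plunger is at rest in the beaker, nose down on its floor (nose within 30 mm of the beaker's axis and less than 15 mm above its underside, leaning less than 40 degrees), released; the beaker stands upright within 50 mm of where it was; the barrel stands on the floor of its seat (within 2 mm) (horizontal distance between plunger and beaker below 0.03 m and z of plunger in the frame of beaker between -0.005 and 0.015 m and angle between plunger's own z axis and vertical below 0.7 rad and linear speed of plunger below 0.02 m/s and angle between beaker's own z axis and vertical below 0.1 rad and distance of beaker from where it was at the start of the episode below 0.05 m and z of barrel in the frame of die_stand below 0.014 m and angle between barrel's own z axis and vertical below 0.05 rad and horizontal distance between barrel and die_stand below 0.005 m); the robot touches nothing.
It fails at once if the barrel is pulled up out of its seat (4 mm or more) (z of barrel in the frame of die_stand above 0.016 m).
It fails at once if the beaker is tipped (20 degrees) (angle between beaker's own z axis and vertical above 0.35 rad).
It fails at once if the plunger is dropped into the beaker: below its rim it falls faster than 0.5 m/s (a free fall of some 13 mm) (horizontal distance between plunger and beaker below 0.04 m and z of plunger in the frame of beaker below 0.09 m and linear speed of plunger above 0.5 m/s).
It fails at once if a bottle is shifted by 30 mm or more, or tips (distance of any of amber_bottle, white_bottle from where it was at the start of the episode above 0.03 m or angle between any of amber_bottle, white_bottle's own z axis and vertical above 0.3 rad).
It also fails if it takes over 67 s, if anything falls off the work surface, if the arm or the gripper's body presses on something with over 40 N, if the wrist force passes 120 N, or if a joint passes its speed limit or range.

## Working session

There is one attempt and no reset: what is moved stays moved. The work goes in short steps, Python scripts to look and compute and a tool call to move; the robot and the scene stay as the last step left them, time stands still between calls to the robot, and variables do not carry over. Pictures are saved under pics/ and viewed, at most 10 in all, crops included, and the job is handed in when it is done.

Besides the shell and the picture viewer there is one more tool, called after ">>>" as name([rows], argument=value, ...), one row to a line, values as JSON. apply_moves: Moves the arm, as the interface text tells. Scaled input: -1 to 1 covers 0.12 m each way for a shift and 0.15 rad each way for a turn. Its arguments: {"type":"object","properties":{"steps":{"type":"array"},"grip_force":{"type":"number"}},"required":["steps"]}

```bash
mkdir -p pics
cat > h.py <<'E'
import numpy as np, cv2
from cell import *
def cloud(cam,d):
    c=camera_info(cam); v,u=np.mgrid[:400,:640]
    P=np.stack([(u-c['cx'])/c['fx']*d,(v-c['cy'])/c['fy']*d,d],-1)
    return (P-np.array(c['t']))@np.array(c['R'])
def ray(cam,px,z):
    c=camera_info(cam);R=np.array(c['R']);o=-R.T@np.array(c['t'])
    r=R.T@np.array([(px[0]-c['cx'])/c['fx'],(px[1]-c['cy'])/c['fy'],1]); return o+r*(z-o[2])/r[2]
E
python3 - <<'E'
from h import *
np.set_printoptions(precision=4,suppress=True)
ims=[]
for cam in('scene','side'):
    im,d=capture(cam); ims.append(im); P=cloud(cam,d)
    c=camera_info(cam);print(cam,'pos',-np.array(c['R']).T@np.array(c['t']))
    for n in('plunger','barrel','die_stand','beaker','amber_bottle','white_bottle'):
        for m in masks_of(cam,n)[:4]:
            if m['conf']<.2: continue
            q=P[m['region']&(d>0)]
            print(n,round(m['conf'],2),np.round(m['rect']), np.percentile(q,[3,50,97],axis=0).round(3).tolist() if len(q) else 0)
    for n in('head_grip','bore_top','beaker'):
        print(n,[(np.round(t['point'],1),round(t['conf'],2)) for t in tip_of(cam,n)[:3]])
    cv2.imwrite(f'pics/{cam}0.png',im[:,:,::-1])
print(state())
E
```

```text
scene pos [0.8677 0.8832 0.5329]
plunger 0.67 [364. 184. 378. 202.] [[0.421, 0.117, 0.097], [0.435, 0.131, 0.131], [0.446, 0.139, 0.143]]
plunger 0.34 [269. 187. 288. 206.] [[0.581, -0.034, 0.06], [0.597, -0.014, 0.08], [0.619, -0.008, 0.102]]
plunger 0.24 [250. 176. 268. 207.] [[0.6, -0.129, 0.037], [0.619, -0.108, 0.063], [0.645, -0.065, 0.095]]
barrel 0.74 [354. 202. 381. 242.] [[0.418, 0.109, 0.018], [0.445, 0.138, 0.06], [0.461, 0.147, 0.096]]
die_stand 0.85 [338. 225. 384. 257.] [[0.457, 0.096, 0.001], [0.477, 0.14, 0.011], [0.499, 0.186, 0.017]]
beaker 0.97 [371. 228. 402. 286.] [[0.437, 0.226, 0.01], [0.471, 0.283, 0.067], [0.502, 0.293, 0.091]]
beaker 0.94 [345. 259. 386. 323.] [[0.53, 0.306, 0.007], [0.568, 0.358, 0.061], [0.596, 0.372, 0.091]]
beaker 0.76 [294. 163. 320. 203.] [[0.457, -0.171, 0.005], [0.493, -0.114, 0.058], [0.519, -0.104, 0.09]]
amber_bottle 0.49 [269. 185. 290. 208.] [[0.579, -0.042, 0.059], [0.597, -0.016, 0.085], [0.62, -0.007, 0.102]]
white_bottle 0.52 [253. 177. 270. 203.] [[0.6, -0.134, 0.037], [0.618, -0.108, 0.063], [0.64, -0.099, 0.094]]
head_gr
[... 1209 characters left out ...]
4, 0.029], [0.623, -0.113, 0.05]]
head_grip [(array([275.7, 201.2]), 0.46)]
bore_top [(array([277.7, 217.9]), 0.76)]
beaker [(array([371.4, 291. ]), 0.91), (array([279.8, 214.1]), 0.86), (array([265.5, 234.3]), 0.62)]
{'time': 1.0, 'q': array([-1.2053,  0.0522,  1.4007, -0.    ,  1.6886, -0.0703]), 'qvel': array([ 0.0018,  0.0021,  0.0022,  0.0003, -0.0002,  0.0004]), 'joint_efforts': array([  0.0005, -38.1544, -36.0307,  -0.0001,   0.0004,  -0.    ]), 'position': array([ 0.2216, -0.4759,  0.2313]), 'ee_rot': array([3.1415, 0.    , 0.4358]), 'ft_force': array([ 0.196 , -0.8956,  0.0639]), 'moment': array([ 0.0426, -0.0738, -0.0026]), 'gripper_force': 0.0, 'gripper_width': 1.0000055089827953}
```

View pics/scene0.png

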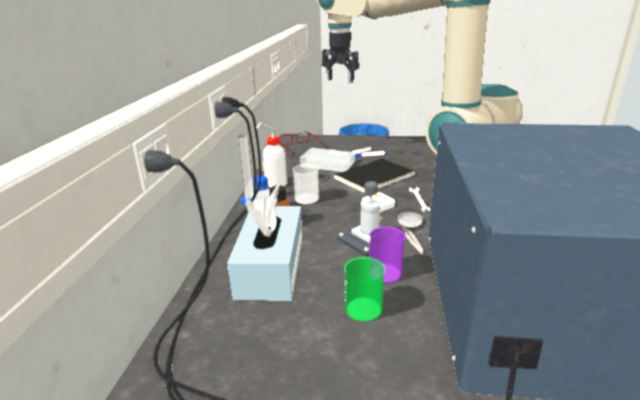

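View pics/side0.png

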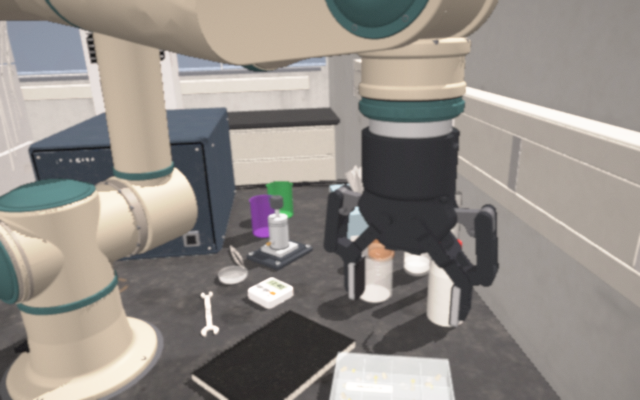

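Both views agree on the key positions. The scene view shows the plunger head at pixel (371,188), at about (0.430, 0.124) m. The real clear beaker is at (306,183), about (0.487, -0.139) m. The purple and green look-alikes stand beyond the barrel, and the bottles are partly hidden near x≈0.6.

>>> apply_moves([
  [1, 0.263, -0.272, 0, 0],
  [1, 0.263, -0.272, 0, 0],
  [1, 0.263, -0.272, 0, 0],
  [1, 0.263, -0.272, 0, 0],
  [1, 0.263, -0.272, 0, 0],
  [1, 0.263, -0.272, 0, 0],
  [1, 0.263, -0.272, 0, 0],
  [1, 0.263, -0.272, 0, 0],
], grip_force=80)

```text
time: 1.8
position: [0.3405, -0.1309, 0.2316]
ee_rot: [3.141, -0.001, 0.435]
ft_force: [1.1, 0.3, -0.5]
gripper_width: 0.999
gripper_force: 0.0
```

Run:
```python
from h import *
np.set_printoptions(precision=4,suppress=True)
im,d=capture('scene');P=cloud('scene',d).reshape(-1,3)
P=P[(d.ravel()>0)&(P[:,2]>.11)]
# tall-obstacle map
for lo in np.arange(.2,.8,.05):
    print(round(lo,2),[round(float(P[(abs(P[:,0]-lo-.025)<.025)&(abs(P[:,1]-y-.025)<.025)][:,2].max(initial=0)),2) for y in np.arange(-.5,.5,.05)])
im,d=capture('wrist');cv2.imwrite('pics/w0.png',im[:,:,::-1])
P=cloud('wrist',d)
for n in('head_grip','beaker','plunger'):
    print(n,[(np.round(t['point'],1),round(t['conf'],2)) for t in tip_of('wrist',n)[:3]])
for n in('amber_bottle','white_bottle','beaker'):
    for m in masks_of('wrist',n)[:3]:
        q=P[m['region']&(d>0)]
        print(n,round(m['conf'],2),np.round(m['rect']),np.percentile(q,[3,50,97],axis=0).round(3).tolist())
s=state();print(s['position'],s['ee_rot'],s['q'])
```

```text
0.2 [0.0, 0.0, 0.0, 0.0, 0.0, 0.0, 0.0, 0.0, 0.45, 0.5, 0.5, 0.0, 0.0, 0.0, 0.28, 0.28, 0.28, 0.28, 0.28, 0.28]
0.25 [0.0, 0.0, 0.0, 0.0, 0.0, 0.0, 0.0, 0.0, 0.32, 0.5, 0.0, 0.0, 0.0, 0.0, 0.28, 0.28, 0.28, 0.28, 0.28, 0.28]
0.3 [0.0, 0.0, 0.0, 0.0, 0.0, 0.0, 0.3, 0.46, 0.51, 0.5, 0.0, 0.0, 0.0, 0.28, 0.28, 0.28, 0.28, 0.28, 0.28, 0.29]
0.35 [0.0, 0.0, 0.0, 0.0, 0.0, 0.31, 0.47, 0.47, 0.51, 0.0, 0.0, 0.0, 0.0, 0.0, 0.28, 0.28, 0.28, 0.28, 0.28, 0.28]
0.4 [0.0, 0.0, 0.0, 0.0, 0.0, 0.0, 0.0, 0.5, 0.51, 0.0, 0.0, 0.0, 0.14, 0.0, 0.0, 0.0, 0.28, 0.28, 0.28, 0.28]
0.45 [0.37, 0.0, 0.0, 0.0, 0.0, 0.0, 0.0, 0.0, 0.0, 0.0, 0.0, 0.0, 0.0, 0.0, 0.0, 0.0, 0.0, 0.0, 0.28, 0.28]
0.5 [0.51, 0.37, 0.37, 0.0, 0.19, 0.11, 0.0, 0.0, 0.0, 0.0, 0.0, 0.0, 0.0, 0.0, 0.0, 0.0, 0.0, 0.0, 0.0, 0.0]
0.55 [0.51, 0.51, 0.51, 0.37, 0.37, 0.2, 0.0, 0.0, 0.0, 0.0, 0.0, 0.0, 0.0, 0.0, 0.0, 0.0, 0.0, 0.0, 0.0, 0.0]
0.6 [0.0, 0.0, 0.51, 0.51, 0.51, 0.37, 0.37, 0.3, 0.3, 0.26, 0.0, 0.16, 0.16, 0.0, 0.0, 0.0, 0.0, 0.0, 0.0, 0.0]
0.65 [0.0, 0.0, 0.0, 0.0, 0.51, 0.51, 0.37, 0.37, 0.31, 0.28, 0.0, 0.14, 0.16, 0.15, 0.13, 0.0, 0.0, 0.0, 0.0, 0.0]
0.7 [0.0, 0.0, 0.0, 0.0, 0.0, 0.51, 0.52, 0.52, 0.37, 0.37, 0.0, 0.0, 0.17, 0.16, 0.0, 0.0, 0.0, 0.0, 0.0, 0.0]
0.75 [0.0, 0.0, 0.0, 0.0, 0.0, 0.0, 0.0, 0.52, 0.52, 0.52, 0.37, 0.37, 0.0, 0.0, 0.0, 0.0, 0.0, 0.0, 0.0, 0.0]
0.8 [0.0, 0.0, 0.0, 0.0, 0.0, 0.0, 0.0, 0.0, 0.0, 0.52, 0.52, 0.52, 0.37, 0.37, 0.31, 0.0, 0.0, 0.0, 0.0, 0.0]
head_grip []
beaker [(array([386.7,  48.9]), 0.98)]
plunger []
beaker 0.81 [356.   1. 457.  84.] [[0.452, -0.174, -0.001], [0.497, -0.151, 0.035], [0.517, -0.11, 0.09]]
[ 0.34   -0.1337  0.2312] [3.1415 0.0003 0.4334] [-0.4757 -0.4194  1.813  -0.0003  1.7481  0.6617]
```

View pics/w0.png

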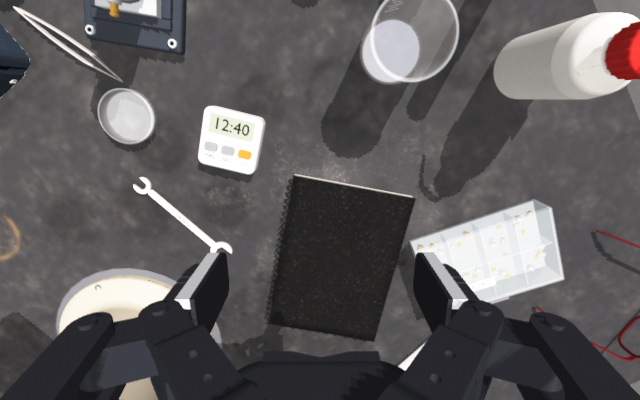

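The wrist view shows the clear beaker at (405,40), the tall red-capped squeeze bottle at (575,55) to its right, and the die stand's corner at the top left (130,20).

>>> apply_moves([
  [1, 0.167, -0.328, 0, 0],
  [1, 0.167, -0.328, 0, 0],
  [1, 0.167, -0.328, 0, 0],
  [1, 0.167, -0.328, 0, 0],
  [1, 0.167, -0.328, 0, 0],
  [1, 0, 0, 0, 0],
])

```text
time: 2.8
position: [0.3478, 0.0913, 0.2312]
ee_rot: [-3.14, -0.0, 0.441]
ft_force: [0.4, -0.1, 0.2]
gripper_width: 0.998
gripper_force: 0.0
```

```bash
cat > w.py <<'E'
from h import *
import sys
np.set_printoptions(precision=4,suppress=True)
s=state();im,d=capture('wrist');cv2.imwrite(f'pics/{sys.argv[1]}.png',im[:,:,::-1])
P=cloud('wrist',d)
for n in('head_grip','bore_top'):
    print(n,[(np.round(t['point'],1),round(t['conf'],2),ray('wrist',t['point'],.13 if n[0]=='h' else .096)) for t in tip_of('wrist',n)[:3]])
for n in('plunger','barrel','beaker'):
    for m in masks_of('wrist',n)[:3]:
        q=P[m['region']&(d>0)]
        print(n,round(m['conf'],2),np.round(m['rect']),np.percentile(q,[3,50,97],axis=0).round(4).tolist())
        if n=='plunger':
            t=q[q[:,2]>.138]; print('top',len(t),t.mean(0),(t.min(0)+t.max(0))/2,t.max(0)-t.min(0)) if len(t) else 0
print(s['position'],s['ee_rot'],s['q'])
E
python3 w.py w1
```

```text
head_grip [(array([332.6,  73.2]), 0.56, array([0.435 , 0.1196, 0.13  ])), (array([617.2,  20.3]), 0.16, array([ 0.5469, -0.0411,  0.13  ]))]
bore_top []
plunger 0.64 [310.  54. 351.  95.] [[0.4195, 0.1098, 0.1363], [0.432, 0.1219, 0.1405], [0.4444, 0.1341, 0.1422]]
top 1322 [0.4319 0.1218 0.1405] [0.4315 0.1218 0.1412] [0.0279 0.0275 0.0064]
barrel 0.75 [293.  48. 363. 124.] [[0.3997, 0.0913, 0.0203], [0.4213, 0.1196, 0.0231], [0.4632, 0.153, 0.1344]]
barrel 0.22 [596.   0. 640.  52.] [[0.5893, -0.1341, 0.0048], [0.5984, -0.1091, 0.0276], [0.6183, -0.1011, 0.0487]]
beaker 0.86 [521. 111. 638. 194.] [[0.4534, -0.1738, 0.0066], [0.4841, -0.1277, 0.057], [0.5166, -0.1075, 0.0901]]
beaker 0.63 [180.   0. 258.  29.] [[0.4362, 0.2231, 0.0057], [0.4454, 0.2332, 0.0448], [0.4663, 0.2528, 0.09]]
[0.3478 0.0913 0.2312] [-3.1404 -0.0001  0.4411] [ 0.1529 -0.4377  1.8262  0.0011  1.7534  1.2828]
```

View pics/w1.png

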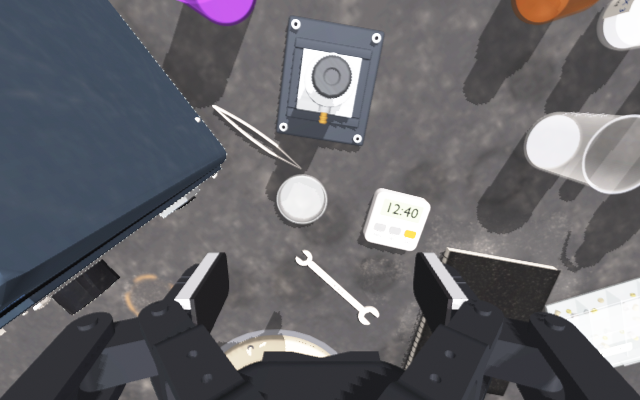

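Plunger head at pixel (332,76), which gives (0.432, 0.122) m. The navy box corner (225,155) is close by, so I'll check that clearance.

Run:
```python
from h import *
im,d=capture('wrist');P=cloud('wrist',d);Q=P[(d>0)&(P[...,2]>.15)&(P[...,2]<.32)]
r=np.hypot(Q[:,0]-.432,Q[:,1]-.122);i=np.argsort(r)[:2000:200];print(np.c_[Q[i],r[i]].round(3))
yaw=state()['ee_rot'][2];p=state()['position']
d=np.array([.4318,.1220])-p[:2];c,s=np.cos(yaw),np.sin(yaw);print(d@[c,s],d@[s,-c],(p[2]-.1095))
```

```text
[[0.372 0.081 0.32  0.073]
 [0.358 0.109 0.319 0.075]
 [0.372 0.077 0.315 0.076]
 [0.376 0.071 0.315 0.076]
 [0.372 0.074 0.316 0.076]
 [0.373 0.073 0.312 0.076]
 [0.356 0.114 0.316 0.077]
 [0.376 0.069 0.308 0.077]
 [0.375 0.07  0.314 0.077]
 [0.375 0.069 0.312 0.077]]
0.09058027941642283 0.003038572418436046 0.12177854312822432
```

>>> apply_moves([
  [0.2, 0.378, 0.0127, 0, 0],
  [0.2, 0.377, 0.0127, 0, 0],
  [0.2, 0, 0, 0, 0],
  [0.2, 0, 0, 0.25, 0],
  [0.2, 0, 0, 0.25, 0],
  [0.2, 0, 0, 0.25, 0],
  [0.2, 0, 0, 0.15, 0],
  [0.2, 0, 0, 0.1, 0],
])

```text
time: 3.95
position: [0.4308, 0.1224, 0.11]
ee_rot: [-3.141, 0.002, 0.434]
ft_force: [-0.0, 0.9, 0.7]
gripper_width: 0.6
gripper_force: 0.0
```

```bash
python3 w.py w2
```

```text
head_grip [(array([318.1, 274.9]), 0.92, array([0.4326, 0.1253, 0.13  ]))]
bore_top [(array([319.7, 242.2]), 0.8, array([0.4323, 0.1245, 0.096 ]))]
plunger 0.57 [283. 230. 355. 316.] [[0.4218, 0.1133, 0.1173], [0.4359, 0.1262, 0.1386], [0.4453, 0.1378, 0.1405]]
top 2708 [0.4323 0.1246 0.1395] [0.4319 0.1245 0.1398] [0.026  0.0274 0.0037]
barrel 0.25 [256. 107. 400. 269.] [[0.379, 0.072, 0.0072], [0.4614, 0.1396, 0.0093], [0.4931, 0.1793, 0.0137]]
beaker 0.86 [ 10.   0. 223. 139.] [[0.4369, 0.2254, -0.0013], [0.4649, 0.2801, 0.0578], [0.4982, 0.2916, 0.0891]]
beaker 0.61 [576. 225. 638. 324.] [[0.4547, -0.1255, 0.0009], [0.4788, -0.1082, 0.0241], [0.5105, -0.1045, 0.0514]]
[0.4308 0.1224 0.11  ] [-3.1414  0.0017  0.434 ] [ 0.1944 -0.0912  1.7875 -0.0002  1.447   1.3313]
```

View pics/w2.png

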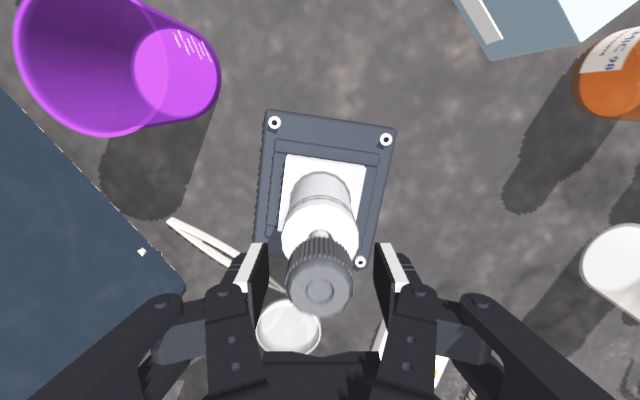

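The head (320,280) sits centred between the pads. I'll close on it now.

>>> apply_moves([
  [0.2, 0.012, -0.008, 0, 0],
  [-1, 0, 0, 0, 0],
  [-1, 0, 0, 0, 0],
  [-1, 0, 0, 0, 0],
  [-1, 0, 0, 0, 0],
  [-1, 0, 0, 0, 0],
], grip_force=80)

```text
time: 4.85
position: [0.4325, 0.1251, 0.1114]
ee_rot: [3.142, -0.0, 0.436]
ft_force: [-0.1, 1.2, 1.9]
gripper_width: 0.318
gripper_force: 80.0
```

>>> apply_moves([
  [-1, 0, 0, 0, -0.95],
  [-1, 0, 0, -0.0014, -0.95],
  [-1, 0, 0, -0.0014, -0.95],
  [-1, 0, 0, -0.0014, -0.95],
  [-1, 0, 0, -0.0014, -0.95],
  [-1, 0, 0, -0.0014, -0.95],
  [-1, 0, 0, -0.0014, -0.95],
  [-1, 0, 0, -0.0014, -0.95],
])

```text
time: 5.65
position: [0.431, 0.125, 0.1112]
ee_rot: [-3.137, 0.0, 1.582]
ft_force: [0.2, 0.6, -7.7]
gripper_width: 0.319
gripper_force: 79.6
```

```bash
cat > s.py <<'E'
from h import *
s=state();print(s['position'].round(4),s['ee_rot'].round(3),'q6',s['q'][5].round(2),s['ft_force'].round(1),s['moment'].round(2),s['gripper_width'].round(3))
E
python3 s.py
```

```text
Traceback (most recent call last):
  File "s.py", line 2, in <module>
    s=state();print(s['position'].round(4),s['ee_rot'].round(3),'q6',s['q'][5].round(2),s['ft_force'].round(1),s['moment'].round(2),s['gripper_width'].round(3))
                                                                                                                                    ^^^^^^^^^^^^^^^^^^^^^^^^
AttributeError: 'float' object has no attribute 'round'
```

>>> apply_moves([
  [-1, 0, 0, -0.0012, -0.95],
  [-1, 0, 0, -0.0012, -0.95],
  [-1, 0, 0, -0.0012, -0.95],
  [-1, 0, 0, -0.0012, -0.95],
  [-1, 0, 0, -0.0012, -0.95],
  [-1, 0, 0, -0.0012, -0.95],
  [-1, 0, 0, -0.0012, -0.95],
  [-1, 0, 0, -0.0012, -0.95],
])

```text
time: 6.45
position: [0.4308, 0.1241, 0.112]
ee_rot: [-3.137, -0.003, 2.721]
ft_force: [-2.8, -4.0, -0.5]
gripper_width: 0.317
gripper_force: 80.1
```

```bash
sed -i "s/,s\['gripper_width'\].round(3)//" s.py
cat >> s.py <<'E'
im,d=capture('wrist');P=cloud('wrist',d)
for m in masks_of('wrist','barrel')[:2]:
    q=P[m['region']&(d>0)];z=q[:,2];r=np.hypot(q[:,0]-.432,q[:,1]-.1245)
    t=z[(r<.021)&(r>.010)&(z>.085)&(z<.108)];f=z[(r>.023)&(r<.042)&(z>.016)&(z<.04)]
    print('barrel',m['conf'],'top',len(t),np.median(t) if len(t) else 0,'foot',len(f),np.median(f) if len(f) else 0)
E
python3 s.py
```

```text
[0.4308 0.1241 0.112 ] [-3.137e+00 -3.000e-03  2.721e+00] q6 -0.95 [-2.8 -4.  -0.5] [-0.88  0.77 -0.08]
barrel 0.7 top 1716 0.09429871808940597 foot 2065 0.02234366237877982
```

>>> apply_moves([
  [-1, 0, 0, -0.0016, -0.95],
  [-1, 0, 0, -0.0016, -0.95],
  [-1, 0, 0, -0.0016, -0.95],
  [-1, 0, 0, -0.0016, -0.95],
  [-1, 0, 0, -0.0016, -0.95],
  [-1, 0, 0, -0.0016, -0.95],
  [-1, 0, 0, -0.0016, -0.95],
  [-1, 0, 0, -0.0016, -0.95],
])

```text
time: 7.35
position: [0.4318, 0.124, 0.1142]
ee_rot: [-3.141, -0.003, -2.426]
ft_force: [-1.0, -4.4, -3.8]
gripper_width: 0.318
gripper_force: 80.3
```

```bash
python3 s.py
```

```text
[0.4318 0.124  0.1142] [-3.141e+00 -3.000e-03 -2.426e+00] q6 -2.09 [-1.  -4.4 -3.8] [-1.11  0.19 -0.09]
barrel 0.94 top 1871 0.09460613086313278 foot 1986 0.022662302813638985
```

>>> apply_moves([
  [-1, 0, 0, 0, 0.95],
  [-1, 0, 0, -0.0015, 0.95],
  [-1, 0, 0, -0.0017, 0.95],
  [-1, 0, 0, -0.0017, 0.95],
  [-1, 0, 0, -0.0017, 0.95],
  [-1, 0, 0, -0.0017, 0.95],
  [-1, 0, 0, -0.0017, 0.95],
  [-1, 0, 0, -0.0017, 0.95],
])

```text
time: 8.25
position: [0.4312, 0.1247, 0.1154]
ee_rot: [-3.139, -0.003, 2.703]
ft_force: [-2.6, -2.1, -5.4]
gripper_width: 0.315
gripper_force: 79.8
```

```bash
python3 s.py
```

```text
[0.4312 0.1247 0.1154] [-3.139e+00 -3.000e-03  2.703e+00] q6 -0.93 [-2.6 -2.1 -5.4] [-0.49  0.75 -0.01]
barrel 0.56 top 1808 0.09444898460911585 foot 2027 0.022442725831043023
```

Steady progress and the barrel hasn't moved. I'll carry on with two calls at a time.

>>> apply_moves([
  [-1, 0, 0, -0.0016, 0.95],
  [-1, 0, 0, -0.0016, 0.95],
  [-1, 0, 0, -0.0016, 0.95],
  [-1, 0, 0, -0.0016, 0.95],
  [-1, 0, 0, -0.0016, 0.95],
  [-1, 0, 0, -0.0016, 0.95],
  [-1, 0, 0, -0.0016, 0.95],
  [-1, 0, 0, -0.0016, 0.95],
])

```text
time: 9.15
position: [0.4319, 0.1256, 0.1177]
ee_rot: [-3.14, -0.001, 1.568]
ft_force: [-4.0, -0.3, -2.6]
gripper_width: 0.318
gripper_force: 80.5
```

>>> apply_moves([
  [-1, 0, 0, -0.0016, 0.95],
  [-1, 0, 0, -0.0016, 0.95],
  [-1, 0, 0, -0.0016, 0.95],
  [-1, 0, 0, -0.0016, 0.95],
  [-1, 0, 0, -0.0016, 0.95],
  [-1, 0, 0, -0.0016, 0.95],
  [-1, 0, 0, -0.0016, 0.95],
  [-1, 0, 0, -0.0016, 0.95],
])

```text
time: 9.95
position: [0.4329, 0.1255, 0.12]
ee_rot: [-3.141, -0.002, 0.427]
ft_force: [0.3, -1.6, -6.7]
gripper_width: 0.315
gripper_force: 80.1
```

```bash
python3 s.py
```

```text
[0.4329 0.1255 0.12  ] [-3.141e+00 -2.000e-03  4.270e-01] q6 1.34 [ 0.3 -1.6 -6.7] [-0.31  0.03 -0.02]
barrel 0.96 top 2032 0.09381616774701523 foot 1826 0.021976266988963766
```

>>> apply_moves([
  [-1, 0, 0, 0, -0.95],
  [-1, 0, 0, -0.0014, -0.95],
  [-1, 0, 0, -0.0015, -0.95],
  [-1, 0, 0, -0.0015, -0.95],
  [-1, 0, 0, -0.0015, -0.95],
  [-1, 0, 0, -0.0015, -0.95],
  [-1, 0, 0, -0.0015, -0.95],
  [-1, 0, 0, -0.0015, -0.95],
])

```text
time: 10.85
position: [0.4318, 0.1253, 0.1206]
ee_rot: [-3.14, -0.001, 1.585]
ft_force: [-3.6, -0.4, -0.3]
gripper_width: 0.322
gripper_force: 80.4
```

>>> apply_moves([
  [-1, 0, 0, -0.0015, -0.95],
  [-1, 0, 0, -0.0015, -0.95],
  [-1, 0, 0, -0.0015, -0.95],
  [-1, 0, 0, -0.0015, -0.95],
  [-1, 0, 0, -0.0015, -0.95],
  [-1, 0, 0, -0.0015, -0.95],
  [-1, 0, 0, -0.0015, -0.95],
  [-1, 0, 0, -0.0015, -0.95],
])

```text
time: 11.65
position: [0.4314, 0.1245, 0.1218]
ee_rot: [-3.139, -0.002, 2.724]
ft_force: [-4.9, -4.1, -2.8]
gripper_width: 0.319
gripper_force: 80.1
```

```bash
python3 s.py
```

```text
[0.4314 0.1245 0.1218] [-3.139e+00 -2.000e-03  2.724e+00] q6 -0.95 [-4.9 -4.1 -2.8] [-0.94  1.07 -0.  ]
barrel 0.87 top 1934 0.09436315161116104 foot 1904 0.022441759491572455
```

>>> apply_moves([
  [-1, 0, 0, -0.0016, -0.95],
  [-1, 0, 0, -0.0016, -0.95],
  [-1, 0, 0, -0.0016, -0.95],
  [-1, 0, 0, -0.0016, -0.95],
  [-1, 0, 0, -0.0016, -0.95],
  [-1, 0, 0, -0.0016, -0.95],
  [-1, 0, 0, -0.0016, -0.95],
  [-1, 0, 0, -0.0016, -0.95],
])

```text
time: 12.55
position: [0.4322, 0.1242, 0.1236]
ee_rot: [-3.141, -0.002, -2.419]
ft_force: [-1.8, -4.3, -3.5]
gripper_width: 0.318
gripper_force: 80.5
```

>>> apply_moves([
  [-1, 0, 0, 0, 0.95],
  [-1, 0, 0, -0.0015, 0.95],
  [-1, 0, 0, -0.0016, 0.95],
  [-1, 0, 0, -0.0016, 0.95],
  [-1, 0, 0, -0.0016, 0.95],
  [-1, 0, 0, -0.0016, 0.95],
  [-1, 0, 0, -0.0016, 0.95],
  [-1, 0, 0, -0.0016, 0.95],
])

```text
time: 13.35
position: [0.4316, 0.1246, 0.125]
ee_rot: [-3.139, -0.002, 2.713]
ft_force: [-5.0, -2.8, 0.2]
gripper_width: 0.315
gripper_force: 80.7
```

```bash
python3 s.py
```

```text
[0.4316 0.1246 0.125 ] [-3.139e+00 -2.000e-03  2.713e+00] q6 -0.94 [-5.  -2.8  0.2] [-0.89  1.35  0.05]
barrel 0.9 top 1964 0.09427401962161647 foot 1894 0.02227053101368024
```

>>> apply_moves([
  [-1, 0, 0, -0.0016, 0.95],
  [-1, 0, 0, -0.0016, 0.95],
  [-1, 0, 0, -0.0016, 0.95],
  [-1, 0, 0, -0.0016, 0.95],
  [-1, 0, 0, -0.0016, 0.95],
  [-1, 0, 0, -0.0016, 0.95],
  [-1, 0, 0, -0.0016, 0.95],
  [-1, 0, 0, -0.0016, 0.95],
])

```text
time: 14.25
position: [0.4319, 0.1256, 0.1267]
ee_rot: [-3.14, -0.001, 1.573]
ft_force: [-2.7, 1.0, 4.1]
gripper_width: 0.32
gripper_force: 80.9
```

>>> apply_moves([
  [-1, 0, 0, -0.0016, 0.95],
  [-1, 0, 0, -0.0016, 0.95],
  [-1, 0, 0, -0.0016, 0.95],
  [-1, 0, 0, -0.0016, 0.95],
  [-1, 0, 0, -0.0016, 0.95],
  [-1, 0, 0, -0.0016, 0.95],
  [-1, 0, 0, -0.0016, 0.95],
  [-1, 0, 0, -0.0016, 0.95],
])

```text
time: 15.05
position: [0.4328, 0.1253, 0.1288]
ee_rot: [3.141, -0.002, 0.433]
ft_force: [-0.8, -1.7, -5.4]
gripper_width: 0.315
gripper_force: 80.2
```

>>> apply_moves([
  [-1, 0, 0, 0, -0.95],
  [-1, 0, 0, -0.0015, -0.95],
  [-1, 0, 0, -0.0016, -0.95],
  [-1, 0, 0, -0.0016, -0.95],
  [-1, 0, 0, -0.0016, -0.95],
  [-1, 0, 0, -0.0016, -0.95],
  [-1, 0, 0, -0.0016, -0.95],
  [-1, 0, 0, -0.0016, -0.95],
])

```text
time: 15.85
position: [0.4318, 0.1254, 0.1296]
ee_rot: [-3.14, -0.001, 1.585]
ft_force: [-3.4, -1.0, 0.3]
gripper_width: 0.317
gripper_force: 80.4
```

```bash
python3 s.py
```

```text
[0.4318 0.1254 0.1296] [-3.140e+00 -1.000e-03  1.585e+00] q6 0.19 [-3.4 -1.   0.3] [-0.08  0.84 -0.03]
barrel 0.83 top 2164 0.09405113657511138 foot 1752 0.022177102436635943
```

>>> apply_moves([
  [-1, 0, 0, -0.0016, -0.95],
  [-1, 0, 0, -0.0016, -0.95],
  [-1, 0, 0, -0.0016, -0.95],
  [-1, 0, 0, -0.0016, -0.95],
  [-1, 0, 0, -0.0016, -0.95],
  [-1, 0, 0, -0.0016, -0.95],
  [-1, 0, 0, -0.0016, -0.95],
  [-1, 0, 0, -0.0016, -0.95],
])

```text
time: 16.75
position: [0.4317, 0.1243, 0.1308]
ee_rot: [-3.139, -0.001, 2.719]
ft_force: [-4.9, -5.1, -0.5]
gripper_width: 0.317
gripper_force: 80.8
```

>>> apply_moves([
  [-1, 0, 0, -0.0016, -0.95],
  [-1, 0, 0, -0.0016, -0.95],
  [-1, 0, 0, -0.0016, -0.95],
  [-1, 0, 0, -0.0016, -0.95],
  [-1, 0, 0, -0.0016, -0.95],
  [-1, 0, 0, -0.0016, -0.95],
  [-1, 0, 0, -0.0016, -0.95],
  [-1, 0, 0, -0.0016, -0.95],
])

```text
time: 17.55
position: [0.4325, 0.1242, 0.1331]
ee_rot: [-3.14, -0.001, -2.425]
ft_force: [-3.8, -5.3, 0.2]
gripper_width: 0.313
gripper_force: 80.8
```

>>> apply_moves([
  [-1, 0, 0, 0, 0.95],
  [-1, 0, 0, -0.0015, 0.95],
  [-1, 0, 0, -0.0016, 0.95],
  [-1, 0, 0, -0.0016, 0.95],
  [-1, 0, 0, -0.0016, 0.95],
  [-1, 0, 0, -0.0016, 0.95],
  [-1, 0, 0, -0.0016, 0.95],
  [-1, 0, 0, -0.0016, 0.95],
])

```text
time: 18.35
position: [0.4317, 0.1245, 0.1339]
ee_rot: [-3.139, -0.001, 2.707]
ft_force: [-4.8, -2.5, -0.8]
gripper_width: 0.314
gripper_force: 80.7
```

```bash
python3 s.py
```

```text
[0.4317 0.1245 0.1339] [-3.139e+00 -1.000e-03  2.707e+00] q6 -0.94 [-4.8 -2.5 -0.8] [-0.84  1.3   0.01]
barrel 0.63 top 2072 0.09434311288680539 foot 1784 0.022423545437637072
```

>>> apply_moves([
  [-1, 0, 0, -0.0016, 0.95],
  [-1, 0, 0, -0.0016, 0.95],
  [-1, 0, 0, -0.0016, 0.95],
  [-1, 0, 0, -0.0016, 0.95],
  [-1, 0, 0, -0.0016, 0.95],
  [-1, 0, 0, -0.0016, 0.95],
  [-1, 0, 0, -0.0016, 0.95],
  [-1, 0, 0, -0.0016, 0.95],
])

```text
time: 19.25
position: [0.432, 0.1255, 0.1354]
ee_rot: [-3.14, -0.001, 1.567]
ft_force: [-2.3, 0.4, -1.5]
gripper_width: 0.315
gripper_force: 80.6
```

>>> apply_moves([
  [-1, 0, 0, -0.0016, 0.95],
  [-1, 0, 0, -0.0016, 0.95],
  [-1, 0, 0, -0.0016, 0.95],
  [-1, 0, 0, -0.0016, 0.95],
  [-1, 0, 0, -0.0016, 0.95],
  [-1, 0, 0, -0.0016, 0.95],
  [-1, 0, 0, -0.0016, 0.95],
  [-1, 0, 0, -0.0016, 0.95],
])

```text
time: 20.05
position: [0.4331, 0.1254, 0.1376]
ee_rot: [3.141, -0.003, 0.427]
ft_force: [-1.0, 0.6, -1.8]
gripper_width: 0.314
gripper_force: 80.6
```

>>> apply_moves([
  [-1, 0, 0, 0, -0.95],
  [-1, 0, 0, -0.0016, -0.95],
  [-1, 0, 0, -0.0016, -0.95],
  [-1, 0, 0, -0.0016, -0.95],
  [-1, 0, 0, -0.0016, -0.95],
  [-1, 0, 0, -0.0016, -0.95],
  [-1, 0, 0, -0.0016, -0.95],
  [-1, 0, 0, -0.0016, -0.95],
])

```text
time: 20.85
position: [0.4319, 0.1255, 0.1383]
ee_rot: [-3.14, -0.001, 1.579]
ft_force: [-5.1, 0.1, -2.0]
gripper_width: 0.318
gripper_force: 80.6
```

>>> apply_moves([
  [-1, 0, 0, -0.0016, -0.95],
  [-1, 0, 0, -0.0016, -0.95],
  [-1, 0, 0, -0.0016, -0.95],
  [-1, 0, 0, -0.0016, -0.95],
  [-1, 0, 0, -0.0016, -0.95],
  [-1, 0, 0, -0.0016, -0.95],
  [-1, 0, 0, -0.0016, -0.95],
  [-1, 0, 0, -0.0016, -0.95],
])

```text
time: 21.65
position: [0.4317, 0.1246, 0.1395]
ee_rot: [-3.139, -0.001, 2.719]
ft_force: [-4.7, -3.0, -1.5]
gripper_width: 0.314
gripper_force: 80.5
```

```bash
python3 s.py
```

```text
[0.4317 0.1246 0.1395] [-3.139e+00 -1.000e-03  2.719e+00] q6 -0.95 [-4.7 -3.  -1.5] [-0.8   1.07 -0.  ]
barrel 0.84 top 2103 0.0944655247337105 foot 1684 0.022545055696556085
barrel 0.35 top 0 0 foot 30 0.018019604506306006
```

The pull is now about 1.5 N, which is just the plunger's weight. That suggests the nose is past the cake, so I'll test it with a faster draw.

>>> apply_moves([
  [-1, 0, 0, -0.003, 0.95],
  [-1, 0, 0, -0.004, 0.95],
  [-1, 0, 0, -0.004, 0.95],
  [-1, 0, 0, -0.004, 0.95],
])

```text
time: 22.15
position: [0.4316, 0.125, 0.1413]
ee_rot: [-3.139, -0.001, 2.137]
ft_force: [-4.4, -0.4, -3.0]
gripper_width: 0.316
gripper_force: 80.5
```

```bash
python3 s.py
```

```text
[0.4316 0.125  0.1413] [-3.139e+00 -1.000e-03  2.137e+00] q6 -0.37 [-4.4 -0.4 -3. ] [-0.21  1.15  0.01]
barrel 0.82 top 1988 0.0944059574013782 foot 1580 0.022431122400896463
```

>>> apply_moves([
  [-1, 0, 0, -0.008, 0.5],
  [-1, 0, 0, -0.012, 0.5],
  [-1, 0, 0, -0.016, 0.5],
  [-1, 0, 0, -0.016, 0.5],
])

```text
time: 22.65
position: [0.4319, 0.1252, 0.1477]
ee_rot: [-3.14, -0.001, 1.846]
ft_force: [-5.0, 0.1, -2.3]
gripper_width: 0.317
gripper_force: 80.5
```

```bash
python3 s.py
```

```text
[0.4319 0.1252 0.1477] [-3.140e+00 -1.000e-03  1.846e+00] q6 -0.08 [-5.   0.1 -2.3] [-0.02  1.09 -0.02]
barrel 0.57 top 1964 0.09465441895752662 foot 1455 0.022690345073332886
```

>>> apply_moves([
  [-1, 0, 0, -0.03, 0.3],
  [-1, 0, 0, -0.04, 0],
  [-1, 0, 0, -0.05, 0],
  [-1, 0, 0, -0.05, 0],
  [-1, 0, 0, -0.05, 0],
  [-1, 0, 0, -0.05, 0],
  [-1, 0, 0, -0.05, 0],
  [-1, 0, 0, -0.05, 0],
])

```text
time: 23.55
position: [0.4326, 0.125, 0.1931]
ee_rot: [3.141, 0.0, 1.801]
ft_force: [-2.4, 0.2, -1.5]
gripper_width: 0.319
gripper_force: 80.5
```

>>> apply_moves([
  [-1, 0, 0, -0.05, 0],
  [-1, 0, 0, -0.05, 0],
  [-1, 0, 0, -0.05, 0],
  [-1, 0, 0, -0.05, 0],
  [-1, 0, 0, -0.05, 0],
  [-1, 0, 0, -0.05, 0],
  [-1, 0, 0, 0, 0],
  [-1, 0, 0, 0, 0],
])

```text
time: 24.35
position: [0.4324, 0.125, 0.2284]
ee_rot: [3.142, 0.0, 1.801]
ft_force: [-0.1, -0.6, -1.3]
gripper_width: 0.314
gripper_force: 80.6
```

```bash
python3 s.py
python3 - <<'E'
from h import *
for cam in('scene','side'):
    im,d=capture(cam);P=cloud(cam,d)
    for n in('plunger','barrel','beaker','amber_bottle','white_bottle'):
        for m in masks_of(cam,n)[:3]:
            q=P[m['region']&(d>0)]
            if len(q) and m['conf']>.2: print(cam,n,round(m['conf'],2),np.percentile(q,[2,50,98],axis=0).round(3).tolist())
    cv2.imwrite(f'pics/{cam}1.png',cv2.resize(im[100:300,200:520,::-1],None,fx=2.4,fy=2.4))
E
```

```text
[0.4324 0.125  0.2284] [3.142 0.    1.801] q6 -0.03 [-0.1 -0.6 -1.3] [-0.01  0.   -0.01]
barrel 0.68 top 1065 0.09386854874693655 foot 929 0.021963081885837024
scene plunger 0.74 [[0.427, 0.121, 0.132], [0.435, 0.128, 0.193], [0.44, 0.139, 0.258]]
scene barrel 0.88 [[0.418, 0.107, 0.016], [0.444, 0.139, 0.061], [0.465, 0.15, 0.096]]
scene beaker 0.82 [[0.529, 0.305, 0.003], [0.568, 0.357, 0.059], [0.596, 0.373, 0.091]]
scene beaker 0.67 [[0.437, 0.226, 0.006], [0.471, 0.282, 0.067], [0.503, 0.294, 0.092]]
scene beaker 0.6 [[0.456, -0.172, 0.003], [0.493, -0.114, 0.058], [0.52, -0.103, 0.091]]
scene amber_bottle 0.55 [[0.577, -0.042, 0.058], [0.598, -0.016, 0.085], [0.621, -0.007, 0.102]]
scene white_bottle 0.62 [[0.6, -0.133, 0.038], [0.617, -0.108, 0.065], [0.639, -0.097, 0.095]]
side plunger 0.75 [[0.423, 0.11, 0.136], [0.43, 0.12, 0.209], [0.443, 0.129, 0.259]]
side barrel 0.77 [[0.399, 0.092, 0.015], [0.421, 0.109, 0.05], [0.462, 0.199, 0.097]]
side beaker 0.92 [[0.527, 0.304, 0.008], [0.561, 0.31, 0.068], [0.593, 0.372, 0.093]]
side beaker 0.87 [[0.451, -0.173, 0.004], [0.471, -0.156, 0.06], [0.517, -0.106, 0.091]]
side beaker 0.77 [[0.434, 0.225, 0.005], [0.45, 0.241, 0.067], [0.498, 0.293, 0.092]]
side amber_bottle 0.61 [[0.571, -0.061, 0.038], [0.589, -0.045, 0.069], [0.618, -0.013, 0.103]]
side white_bottle 0.85 [[0.588, -0.154, 0.001], [0.602, -0.14, 0.051], [0.64, -0.064, 0.095]]
```

View pics/side1.png

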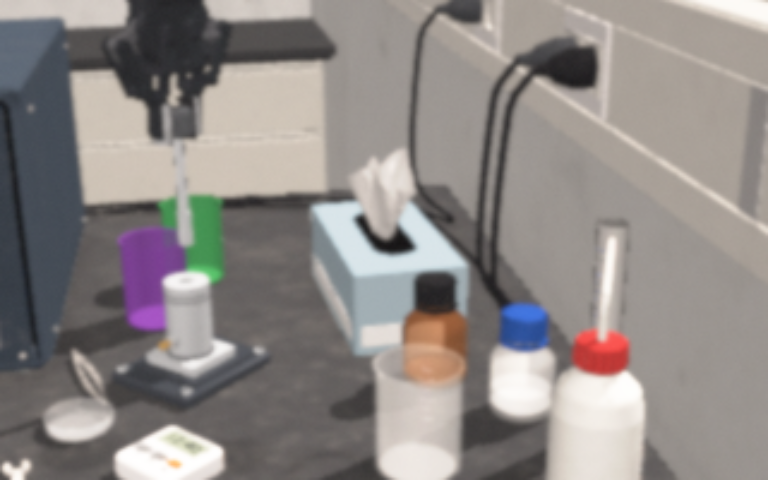

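The side view shows the plunger hanging clear at crop (183,180), above the seated barrel (188,330). The beaker is at (418,415), with a tall squeeze bottle and tube at (600,380). I'll measure that obstacle before crossing.

Run:
```python
from h import *
for cam in('side','scene'):
    im,d=capture(cam);P=cloud(cam,d)
    k=(d>0)&(np.hypot(P[...,0]-.487,P[...,1]+.139)<.17)&(P[...,2]>.1)
    q=P[k]
    for z in np.arange(.1,.4,.03):
        t=q[(q[:,2]>=z)&(q[:,2]<z+.03)]
        if len(t): 
            r=np.hypot(t[:,0]-.487,t[:,1]+.139); print(cam,round(z,2),len(t),t.min(0).round(3),t.max(0).round(3),'rmin',r.min().round(3),t[r.argmin()].round(3))
```

```text
side 0.1 882 [ 0.499 -0.305  0.1  ] [ 0.642 -0.014  0.13 ] rmin 0.116 [ 0.512 -0.252  0.104]
side 0.13 567 [ 0.512 -0.295  0.13 ] [ 0.643 -0.075  0.16 ] rmin 0.126 [ 0.524 -0.259  0.144]
side 0.16 335 [ 0.528 -0.279  0.16 ] [ 0.647 -0.077  0.19 ] rmin 0.136 [ 0.547 -0.262  0.189]
side 0.19 99 [ 0.548 -0.266  0.19 ] [ 0.634 -0.08   0.22 ] rmin 0.134 [ 0.562 -0.25   0.2  ]
side 0.22 254 [ 0.615 -0.251  0.221] [ 0.648 -0.083  0.25 ] rmin 0.144 [ 0.622 -0.089  0.227]
side 0.25 243 [ 0.616 -0.249  0.25 ] [ 0.647 -0.085  0.28 ] rmin 0.145 [ 0.623 -0.09   0.252]
side 0.28 300 [ 0.617 -0.248  0.28 ] [ 0.656 -0.09   0.31 ] rmin 0.15 [ 0.63  -0.095  0.28 ]
side 0.31 192 [ 0.617 -0.248  0.31 ] [ 0.647 -0.196  0.34 ] rmin 0.166 [ 0.63  -0.224  0.338]
side 0.34 248 [ 0.612 -0.253  0.34 ] [ 0.648 -0.192  0.368] rmin 0.166 [ 0.63  -0.223  0.347]
scene 0.1 377 [ 0.506 -0.286  0.1  ] [ 0.648 -0.015  0.13 ] rmin 0.11 [ 0.527 -0.242  0.101]
scene 0.13 244 [ 0.513 -0.294  0.13 ] [ 0.648 -0.072  0.16 ] rmin 0.125 [ 0.531 -0.256  0.148]
scene 0.16 172 [ 0.53  -0.278  0.16 ] [ 0.647 -0.075  0.189] rmin 0.136 [ 0.554 -0.257  0.189]
scene 0.19 60 [ 0.55  -0.261  0.19 ] [ 0.63  -0.075  0.218] rmin 0.134 [ 0.561 -0.251  0.195]
scene 0.22 87 [ 0.619 -0.245  0.221] [ 0.647 -0.08   0.25 ] rmin 0.148 [ 0.624 -0.085  0.232]
scene 0.25 47 [ 0.624 -0.239  0.25 ] [ 0.639 -0.084  0.279] rmin 0.147 [ 0.626 -0.091  0.255]
scene 0.28 70 [ 0.619 -0.246  0.28 ] [ 0.652 -0.088  0.31 ] rmin 0.156 [ 0.635 -0.091  0.282]
scene 0.31 45 [ 0.622 -0.242  0.311] [ 0.643 -0.204  0.339] rmin 0.168 [ 0.626 -0.234  0.339]
scene 0.34 62 [ 0.62  -0.244  0.341] [ 0.646 -0.198  0.366] rmin 0.167 [ 0.64  -0.207  0.356]
```

>>> apply_moves([
  [-1, -0.15, -0.007, -0.05, 0],
  [-1, -0.3, -0.007, 0, 0],
  [-1, -0.35, -0.007, 0, 0],
  [-1, -0.35, -0.007, 0, 0],
  [-1, -0.35, -0.007, 0, 0],
  [-1, -0.35, -0.007, 0, 0],
  [-1, -0.25, -0.007, 0, 0],
  [-1, -0.146, -0.008, 0, 0],
])

```text
time: 25.95
position: [0.4872, -0.1413, 0.2341]
ee_rot: [-3.141, 0.0, 1.799]
ft_force: [-0.9, -0.1, -1.5]
gripper_width: 0.32
gripper_force: 80.6
```

>>> apply_moves([
  [-1, 0, 0, 0, 0],
  [-1, 0, 0, 0, 0],
])

```text
time: 26.15
position: [0.4871, -0.1388, 0.2342]
ee_rot: [-3.141, -0.0, 1.8]
ft_force: [-0.1, -1.9, -1.9]
gripper_width: 0.315
gripper_force: 80.6
```

Run:
```python
from h import *
s=state();print(s['position'].round(4),s['ee_rot'].round(3),s['ft_force'].round(1))
for cam in('side','scene','wrist'):
    im,d=capture(cam);P=cloud(cam,d)
    for n in('plunger','beaker'):
        for m in masks_of(cam,n)[:3]:
            q=P[m['region']&(d>0)]
            if len(q) and m['conf']>.2: print(cam,n,round(m['conf'],2),np.percentile(q,[2,50,98],axis=0).round(3).tolist())
    if cam=='wrist': cv2.imwrite('pics/w3.png',im[:,:,::-1])
```

```text
[ 0.4871 -0.1388  0.2342] [-3.141 -0.     1.8  ] [-0.1 -1.9 -1.9]
side plunger 0.7 [[0.48, -0.154, 0.139], [0.484, -0.143, 0.199], [0.494, -0.137, 0.265]]
side beaker 0.86 [[0.434, 0.224, 0.005], [0.452, 0.24, 0.068], [0.501, 0.294, 0.092]]
side beaker 0.76 [[0.527, 0.303, 0.008], [0.559, 0.312, 0.073], [0.596, 0.376, 0.093]]
side beaker 0.71 [[0.451, -0.173, 0.004], [0.471, -0.156, 0.061], [0.518, -0.106, 0.091]]
scene plunger 0.62 [[0.475, -0.145, 0.141], [0.489, -0.134, 0.218], [0.496, -0.124, 0.264]]
scene beaker 0.74 [[0.53, 0.306, 0.005], [0.569, 0.358, 0.06], [0.596, 0.373, 0.092]]
scene beaker 0.66 [[0.437, 0.226, 0.008], [0.471, 0.282, 0.068], [0.503, 0.293, 0.092]]
scene beaker 0.63 [[0.433, -0.177, -0.0], [0.492, -0.115, 0.057], [0.52, -0.103, 0.09]]
wrist plunger 0.76 [[0.474, -0.15, 0.149], [0.487, -0.135, 0.262], [0.499, -0.125, 0.264]]
wrist beaker 0.95 [[0.454, -0.171, -0.001], [0.485, -0.148, 0.027], [0.518, -0.105, 0.091]]
wrist beaker 0.65 [[0.59, -0.147, 0.013], [0.605, -0.122, 0.071], [0.633, -0.1, 0.094]]
```

View pics/w3.png

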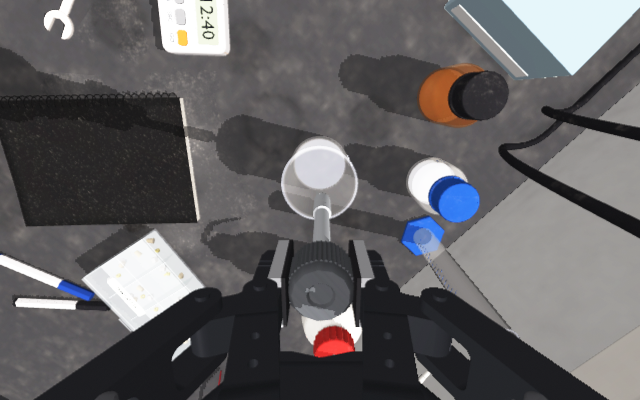

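The nose is over the beaker mouth: beaker rim at (320,180), plunger shank at (321,225). Lowering now.

>>> apply_moves([
  [-1, 0, 0, 0.08, 0],
  [-1, 0, 0, 0.14, 0],
  [-1, 0, 0, 0.14, 0],
  [-1, 0, 0, 0.14, 0],
  [-1, 0, 0, 0.14, 0],
  [-1, 0, 0, 0.12, 0],
  [-1, 0, 0, 0.08, 0],
  [-1, 0, 0, 0.05, 0],
])

```text
time: 27.4
position: [0.4869, -0.1389, 0.1265]
ee_rot: [-3.141, -0.001, 1.801]
ft_force: [-0.3, -0.1, -0.9]
gripper_width: 0.314
gripper_force: 80.6
```

>>> apply_moves([
  [-1, 0, 0, 0.04, 0],
  [-1, 0, 0, 0.04, 0],
  [-1, 0, 0, 0.04, 0],
  [-1, 0, 0, 0.03, 0],
  [-1, 0, 0, 0, 0],
  [-1, 0, 0, 0, 0],
])

```text
time: 28.0
position: [0.4872, -0.139, 0.1097]
ee_rot: [3.141, 0.0, 1.801]
ft_force: [0.1, -0.4, -1.0]
gripper_width: 0.321
gripper_force: 80.6
```

>>> apply_moves([
  [-1, 0, 0, 0.012, 0],
  [-1, 0, 0, 0.012, 0],
  [-1, 0, 0, 0.012, 0],
  [-1, 0, 0, 0.012, 0],
  [-1, 0, 0, 0.012, 0],
  [-1, 0, 0, 0, 0],
  [-1, 0, 0, 0, 0],
])

```text
time: 28.7
position: [0.4871, -0.139, 0.1024]
ee_rot: [-3.142, 0.0, 1.801]
ft_force: [-0.2, 0.0, -1.1]
gripper_width: 0.317
gripper_force: 80.6
```

>>> apply_moves([
  [-1, 0, 0, 0.006, 0],
  [-1, 0, 0, 0.006, 0],
  [-1, 0, 0, 0.006, 0],
  [-1, 0, 0, 0, 0],
  [-1, 0, 0, 0, 0],
])

```text
time: 29.2
position: [0.4872, -0.139, 0.1002]
ee_rot: [3.142, 0.0, 1.801]
ft_force: [1.0, 0.3, -2.5]
gripper_width: 0.315
gripper_force: 80.6
```

>>> apply_moves([
  [-1, 0, 0, 0.006, 0],
  [-1, 0, 0, 0.004, 0],
  [-1, 0, 0, 0, 0],
  [-1, 0, 0, 0, 0],
])

```text
time: 29.6
position: [0.4873, -0.1391, 0.0994]
ee_rot: [3.141, 0.0, 1.801]
ft_force: [-1.3, 0.4, 2.0]
gripper_width: 0.313
gripper_force: 81.0
```

Run:
```python
from h import *
for i in range(4):
    capture('wrist'); s=state();print(s['position'].round(4),s['ft_force'].round(2))
```

```text
[ 0.4873 -0.1391  0.0994] [-0.44  0.02  3.26]
[ 0.4873 -0.1391  0.0994] [-0.84  0.16  4.11]
[ 0.4873 -0.1391  0.0995] [-1.44 -0.43  3.22]
[ 0.4873 -0.1391  0.0994] [-2.04 -1.03  2.95]
```

The force has turned positive (about +3 N up), so the nose is on the floor. I'll release gently.

>>> apply_moves([
  [-0.3, 0, 0, 0, 0],
  [-0.25, 0, 0, 0, 0],
  [-0.2, 0, 0, 0, 0],
  [-0.1, 0, 0, 0, 0],
  [0, 0, 0, 0, 0],
  [0, 0, 0, 0, 0],
  [0, 0, 0, 0, 0],
], grip_force=20)

```text
time: 30.5
position: [0.4872, -0.139, 0.099]
ee_rot: [3.142, 0.0, 1.801]
ft_force: [-0.5, 0.2, -0.5]
gripper_width: 0.497
gripper_force: 0.0
```

>>> apply_moves([
  [0, 0, 0, -0.05, 0],
  [0, 0, 0, -0.08, 0],
  [0, 0, 0, -0.1, 0],
  [0, 0, 0, -0.15, 0],
  [0, 0, 0, -0.2, 0],
  [0, 0, 0, -0.2, 0],
  [0, 0, 0, -0.2, 0],
  [0, 0, 0, 0, 0],
])

```text
time: 31.3
position: [0.4887, -0.1395, 0.2218]
ee_rot: [3.135, 0.005, 1.801]
ft_force: [-0.1, 0.3, 0.5]
gripper_width: 0.5
gripper_force: 0.0
```

Run:
```python
from h import *
s=state();print(s['position'].round(4),s['ft_force'].round(1))
for cam in('side','scene','wrist'):
    im,d=capture(cam);P=cloud(cam,d)
    for n in('plunger','barrel','beaker','amber_bottle','white_bottle'):
        for m in masks_of(cam,n)[:3]:
            q=P[m['region']&(d>0)]
            if len(q) and m['conf']>.3: print(cam,n,round(m['conf'],2),np.percentile(q,[2,50,98],axis=0).round(3).tolist())
    if cam=='side': cv2.imwrite('pics/side2.png',cv2.resize(im[100:330,200:520,::-1],None,fx=2.4,fy=2.4))
```

```text
[ 0.4887 -0.1395  0.2218] [-0.1  0.3  0.5]
side plunger 0.67 [[0.474, -0.154, 0.08], [0.484, -0.145, 0.121], [0.496, -0.131, 0.131]]
side barrel 0.62 [[0.397, 0.092, 0.017], [0.421, 0.109, 0.051], [0.458, 0.14, 0.097]]
side beaker 0.81 [[0.434, 0.225, 0.007], [0.451, 0.241, 0.069], [0.499, 0.294, 0.092]]
side beaker 0.75 [[0.451, -0.173, 0.002], [0.47, -0.156, 0.059], [0.519, -0.103, 0.092]]
side beaker 0.72 [[0.527, 0.302, 0.006], [0.559, 0.311, 0.071], [0.594, 0.373, 0.093]]
side amber_bottle 0.91 [[0.581, -0.061, 0.039], [0.596, -0.048, 0.082], [0.62, -0.018, 0.103]]
scene barrel 0.62 [[0.413, 0.106, 0.017], [0.444, 0.138, 0.062], [0.463, 0.151, 0.096]]
scene beaker 0.78 [[0.53, 0.306, 0.006], [0.569, 0.358, 0.06], [0.596, 0.373, 0.091]]
scene beaker 0.73 [[0.437, 0.226, 0.007], [0.471, 0.282, 0.067], [0.503, 0.294, 0.091]]
scene amber_bottle 0.49 [[0.517, -0.246, -0.002], [0.599, -0.016, 0.086], [0.644, 0.102, 0.16]]
scene white_bottle 0.68 [[0.559, -0.261, 0.018], [0.619, -0.108, 0.063], [0.643, -0.035, 0.106]]
wrist plunger 0.74 [[0.476, -0.152, 0.014], [0.488, -0.136, 0.127], [0.502, -0.126, 0.13]]
wrist beaker 0.91 [[0.454, -0.172, -0.001], [0.481, -0.144, 0.045], [0.519, -0.105, 0.091]]
wrist amber_bottle 0.77 [[0.572, -0.059, 0.012], [0.589, -0.034, 0.077], [0.617, -0.007, 0.102]]
wrist white_bottle 0.59 [[0.59, -0.147, 0.013], [0.605, -0.121, 0.07], [0.632, -0.1, 0.094]]
```

View pics/side2.png

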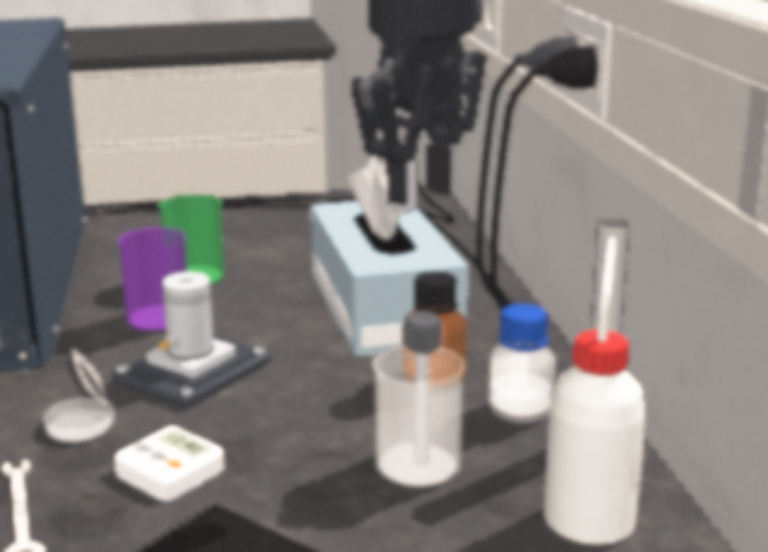

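The plunger stands upright in the beaker, with its head at (421,330) and nose at (421,460). The barrel is seated, the bottles haven't moved, and the gripper is clear above.

```bash
python3 -c "from cell import *; print(hand_in())"
```

```text
the job is handed in; nothing more can be done
None
```

The plunger is out of the barrel and standing nose down in the clear beaker, released. The barrel is still seated and the bottles are undisturbed. I handed the job in at about 31 s of the 67 s allowed; the call returned no verdict.

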